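Pack a specimen pot into the transport canister and seal the keyed lid

TASK

Pack the specimen for the courier: lower the tall specimen pot gently into the open transport canister, without letting it fall, so that it stands upright on the floor inside. Then set the lid gently on the canister's mouth, turn it on the rim until the key under its thumb tab drops into its notch in the neck ring, and press it down until the flange is flush on the rim all round. Keep the specimen pot upright throughout and leave the other things on the table where they are.

Things in the scene. Friction and masses are not known exactly. Their poses are not given: they have to be found in the camera images.
- tall_pot_mid (a point): The tall specimen pot (loose, about 0.09 kg): an upright clear cylinder with a white ribbed screw cap, cap diameter 46 mm (top 18 mm), body diameter 42 mm, height 66 mm. The point is its centre, 33 mm above its underside; z is its upward axis.
- mouth (a point): Transport canister (fixed): grey pot with an aluminium neck ring, outer diameter 160 mm. The point is the centre of its mouth, level with the flat rim, 136 mm above the table; z up, x towards the nose of its foot. The ring's bore is 129 mm wide; 16 mm down in it lies a black sealing ring with a 104 mm hole, tight: it bears the lid's weight, but about 12 N drives it down 4 mm, and it stays there.
- notch_side (a point): Point on the canister's rim, 72 mm from the mouth's centre along x. The rim (radius 64.5 to 80 mm) is castellated: six notches 60 degrees apart, cut through radially, 14 mm deep: the key's, 29 mm wide, and five of 19 mm. The ring is screwed on by hand and stops differently each time: the key's notch lies within 20 degrees (0.35 rad) either side of this point, unmeasured: look or feel.
- floor_in (a point): Centre of the canister's flat foam-padded floor, 44 mm above the table, 92 mm below the rim. The space inside is 138 mm wide below the sealing ring. Outside, the canister stands on a black rubber foot, 168 mm wide, with a nose (22 mm wide, reaching 98 mm from the axis) that shows the canister's x direction.
- lid_grip (a point): The lid (loose, white plastic, about 0.34 kg), standing on its plug. The point is the centre of the bar of its bridge handle: bar 100 mm long, 16 mm wide, 18 mm high, on two end posts 68 mm apart, with 26 mm free under it. z up, y along the bar, x across the bar, towards the key. The point is 63 mm above the plug's foot, 43 mm above the flange's underside.
- lid_flange (a point): Centre of the underside of the lid's flange (diameter 160 mm, 8 mm thick). Below it is a round plug, diameter 126 mm, 20 mm deep, its foot bevelled 6 mm. While key and lugs ride on the rim this point is 12 mm above it, the plug 8 mm in the bore (1.5 mm play each side). With the key over its notch the lid drops by its weight to 4 mm above the rim, on the sealing ring; pressed home it is 0 mm.
- lid_key (a point): Centre of the foot of the lid's key: a block under the flange on the lid's +x side, 22 mm wide (18 mm at its foot), from radius 65 to 83 mm, reaching 12 mm down from the flange's underside. Five lugs as deep, 12 mm wide, follow under the flange every 60 degrees. A thumb tab 7 mm beyond the flange's edge shows it above. Turned right, key and lugs have 3.5 mm play each side in the notches.
- short_pot_mid (a point): Bystander: a short wide specimen pot with the same white cap, diameter 60 mm, height 40 mm; its centre. Not to be packed.
- cup_mid (a point): Bystander: a small clear plastic cup, rim diameter 60 mm, height 52 mm; its centre.
- tube_block_mid (a point): Bystander: a white foam tube block, 150 x 150 x 40 mm, with a row of capped tubes standing up to 90 mm high; centre of the block.
- carton_mid (a point): Bystander: a white and blue carton, 75 x 150 mm, 90 mm high; its centre.
- gel_bottle_mid (a point): Bystander: a white pump bottle, diameter 72 mm, 193 mm high; a point 70 mm up its axis.
- swab_box_mid (a point): Bystander: a dark red open box of swab packets, 110 x 170 mm, packets up to 85 mm high; a point 28 mm above its underside.
Not all that is in view belongs to the job. Leave any orange or yellow look-alike of the part that bears lid_grip alone.

How it is judged:
By the outcome, as a careful person would: the job done as asked, in the order asked, and still so for the second after the job is handed in, with the robot touching nothing.
It also fails if it takes over 72 s, if anything falls off the work surface, if the arm or the gripper's body presses on something with over 40 N, if the wrist force passes 120 N, or if a joint passes its speed limit or range.

ROBOT

A 7-joint arm with a two-finger parallel gripper is mounted at the origin on the work surface. World frame = base frame: x ahead of the robot, y to its left, z up, the work surface at z = 0. Lengths are in m, angles in rad, forces in N, time in s.
With the tool pointing down it reaches from about 0.425 to 0.875 m from the base axis. Payload 4.7 kg.
Tool frame: the origin (TCP) lies on the centre line of the jaws, within the pads' length; the fingertips stand 19 mm ahead of it and the grasp point (between the pads) is the TCP; x points along the fingers, z is the direction in which the jaws open and shut, and the axes are right-handed (so a half turn about x gives the same grasp; the last joint's range is limited). The gripper opens to 87 mm and grips with 3 to 60 N. Pads are 19 mm wide; open, the fingers measure 117 mm over their backs; the gripper's body (75 mm by 190 mm) begins 51 mm behind the grasp point.
Start: joints at [-1.321, 0.321, -0.07, 1.45, 0.023, 1.371, -0.057], TCP at [0.152, 0.632, 0.242] pointing down, gripper open.
Joint ranges: [-2.86, 2.86], [-0.3, 2.09], [-1.38, 1.24], [0.06, 2.45], [-1.56, 4.7], [0.09, 2.05], [-2.69, 2.69]. Speed limits (rad/s): [2.57, 2.57, 3.14, 3.14, 3.14, 3.14, 3.14].

INTERFACE

Orientations are given as a rotation vector (axis times angle).
In Python, from bench import get_state, get_image, camera_info, close_job gives the robot as it stands.
- The arm moves only by the tool jog_arm, never from a script. Its argument "targets" is a list of rows, each a list of 7 numbers: the turn, a rotation vector about the tool's x, y, z in degrees, then the shift along the tool's x, y, z in cm, then the finger opening in cm, from 0 to 8.7. In form: [[wx, wy, wz, tx, ty, tz, jaw], ...]. A call has 1 to 10 rows; each row shifts and turns the commanded pose from where the row before left it, along the tool's axes as they then stand; what a row does not reach is not made up. A row lasts 1/8 s, in which the tool goes at most 62.5 mm and 10.7 degrees, less where a joint would pass 70% of its speed; a pose out of reach is approached as far as the arm can. A call is refused whole if a number of a shift passes 6.25 or a number of a turn 10.7, either way. A call with a gripper value outside its range is refused whole. The fingers move at their own pace and stop on an object; "squeeze" is the grip in N (left out, the last holds). Time passes only in rows, so rows that do not move let the fingers close. It gives the time, the measured TCP pose, the force and the opening at its end, in the units of the state.
- get_state(): the state, without advancing time (a new reading comes with each control period).
- get_image(name): name is "side" or "top"; returns (picture, depth): 400x640x3 uint8, red, green, blue; 400x640 float32, m along the optical axis (not along the pixel's ray), 0 where there is no reading.
- camera_info(name): a dict with "intrinsics" (3x3 intrinsics, pixels), "world_from_camera" (4x4, takes a point from camera to world coordinates). Camera axes: x right, y up, looking along -z (the intrinsics and any distortion apply to the point x, -y, -z); pixel columns grow to the right and rows downward; lengths in m; the calibration is good to about 2 mm. A picture is of the moment at which its call begins. camera_info takes no time and is no camera call.
- close_job(): hands the job in, once; it reports no verdict.
The state is a dict: "time": time; "joint_positions": joint angles; "qd": joint speeds; "joint_torque": joint torques, N m; "position": TCP position; "tool_rot": TCP orientation; "ft_force": force on the tool from outside, world axes, zero at the start; "torque": the same for the moment, N m; "grip_width": opening from 0.0 (shut) to 1.0 (fully open).
Only numpy, scipy, OpenCV 4.12 (cv2) and the standard library are available. Lean on these libraries where they do the work, as an engineer would, in place of code of your own. Each camera call takes 0.05 s, during which the arm holds its last target.

## Working session

There is one attempt and no reset: what is moved stays moved. The work goes in short steps, Python scripts to look and compute and a tool call to move; the robot and the scene stay as the last step left them, time stands still between calls to the robot, and variables do not carry over. Pictures are saved under pics/ and viewed, and the job is handed in when it is done.

Besides the shell and the picture viewer there is one more tool, called after "Emit:" as a command line: name --pt "numbers of a row" for each row, then --argument value for the rest. jog_arm: Moves the arm, as the interface text tells. Its arguments: {"type":"object","properties":{"targets":{"type":"array"},"squeeze":{"type":"number"}},"required":["targets"]}

```bash
mkdir -p pics; ls
cat > h.py <<'E'
import numpy as np, cv2
from bench import *
def grab(n,tag):
    im,d=get_image(n); cv2.imwrite(f'pics/{tag}.png',im[:,:,::-1]); np.savez(f'pics/{tag}.npz',im=im,d=d); return im,d
def ray(n,u,v):
    c=camera_info(n);K=np.array(c['intrinsics']);T=np.array(c['world_from_camera'])
    p=np.linalg.inv(K)@[u,v,1]; d=T[:3,:3]@np.array([p[0],-p[1],-p[2]]); return T[:3,3],d
def onz(n,u,v,z):
    o,d=ray(n,u,v); return o+d*(z-o[2])/d[2]
def dep(n,u,v,D):
    o,d=ray(n,u,v); return o+d*D
def proj(n,P):
    c=camera_info(n);K=np.array(c['intrinsics']);T=np.array(c['world_from_camera'])
    q=T[:3,:3].T@(np.array(P)-T[:3,3]); q=np.array([q[0],-q[1],-q[2]]); p=K@q; return p[:2]/p[2]
def cloud(n,d):
    c=camera_info(n);K=np.array(c['intrinsics']);T=np.array(c['world_from_camera'])
    v,u=np.mgrid[:400,:640]; P=np.stack([u,v,np.ones_like(u)],-1)@np.linalg.inv(K).T*d[...,None]
    P=P*[1,-1,-1]; return P@T[:3,:3].T+T[:3,3]
E
python3 - <<'E'
from h import *
grab('top','t0');grab('side','s0')
for n in('top','side'): print(camera_info(n))
print(get_state())
E
```

```text
pics
{'intrinsics': array([[454.16931787,   0.        , 323.81376655],
       [  0.        , 454.16931787, 205.6680781 ],
       [  0.        ,   0.        ,   1.        ]]), 'world_from_camera': array([[ 0.01284458,  0.98763978, -0.15621356,  0.25126977],
       [-0.99985322,  0.01445748,  0.00919309, -0.01161235],
       [ 0.01133792,  0.15607255,  0.98768052,  1.7408944 ],
       [ 0.        ,  0.        ,  0.        ,  1.        ]])}
{'intrinsics': array([[464.34641123,   0.        , 317.7087141 ],
       [  0.        , 464.34641123, 197.84628637],
       [  0.        ,   0.        ,   1.        ]]), 'world_from_camera': array([[ 0.85189892,  0.26231118, -0.45327814, -0.12034298],
       [-0.52354408,  0.40502569, -0.7495704 , -1.0517145 ],
       [-0.0130314 ,  0.8758693 ,  0.48237242,  0.78666037],
       [ 0.        ,  0.        ,  0.        ,  1.        ]])}
{'time': 0.1, 'joint_positions': array([-1.32088217,  0.32176518, -0.07010697,  1.45153137,  0.02262236,
        1.37074733, -0.05690272]), 'qd': array([-1.06157395e-03,  1.02822400e-05, -3.19385862e-04, -1.49286107e-03,
       -1.17768434e-03,  1.16428458e-03,  5.03928477e-04]), 'joint_torque': array([ 3.13807022e-04, -4.92577064e+01, -4.05481188e-01, -3.13394380e+01,
       -6.41397550e-02,  3.97079706e-02,  7.19509717e-05]), 'position': array([0.15179906, 0.63157818, 0.24057128]), 'tool_rot': array([-1.03489811,  1.31281697,  1.03304484]), 'ft_force': array([0.59364603, 0.17279337, 0.03249891]), 'torque': array([-0.00022811, -0.05524629,  0.04433844]), 'grip_width': 0.9997759340845822}
```

View pics/t0.png

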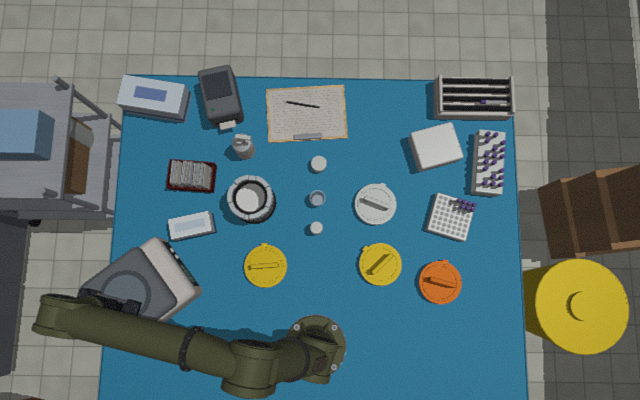

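View pics/s0.png

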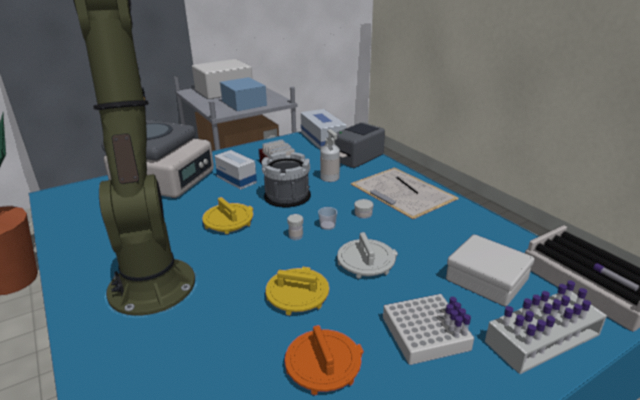

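Top view: the white lid is at (376,204), with yellow and orange look-alikes at (266,266), (380,264) and (440,282). The canister is at (251,199). White-capped pots are at (316,229) and (319,164), with the cup at (317,198). In the side view the pot at (295,227) is tall and the one at (363,208) is short, so the target is top (316,229). I'll check with close crops.

Run:
```python
import cv2,numpy as np
t=cv2.imread('pics/t0.png');s=cv2.imread('pics/s0.png')
def c(i,x0,y0,x1,y1,w,h):return cv2.resize(i[y0:y1,x0:x1],(w,h),interpolation=cv2.INTER_CUBIC)
a=c(t,215,165,290,240,400,400);b=c(t,340,165,415,240,400,400)
cv2.imwrite('pics/c1.png',np.hstack([a,b]))
cv2.imwrite('pics/c2.png',np.vstack([c(t,290,145,350,245,360,600)[:0],np.hstack([c(s,255,140,405,280,640,600)])]))
```

```text
Traceback (most recent call last):
ValueError: all the input array dimensions except for the concatenation axis must match exactly, but along dimension 1, the array at index 0 has size 360 and the array at index 1 has size 640
```

View pics/c1.png

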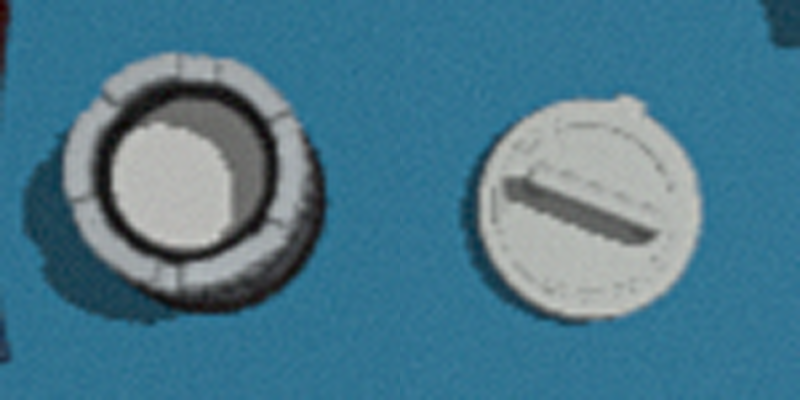

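```bash
python3 - <<'E'
import cv2,numpy as np
t=cv2.imread('pics/t0.png');s=cv2.imread('pics/s0.png')
def c(i,x0,y0,x1,y1,w,h):return cv2.resize(i[y0:y1,x0:x1],(w,h),interpolation=cv2.INTER_CUBIC)
cv2.imwrite('pics/c2.png',c(s,255,145,405,257,800,597))
cv2.imwrite('pics/c3.png',c(t,220,170,280,230,600,600))
E
python3 - <<'E'
from h import *
for n in('top','side'):
    z=np.load(f'pics/{n[0]}0.npz');P=cloud(n,z['d'])
    np.save(f'pics/P{n}.npy',P)
P=np.load('pics/Ptop.npy')
print(P[199,251],P[180,251],P[204,400],P[229,316],P[215,340])
# canister rim
r=P[165:235,215:290]; m=(r[...,2]>.125)&(r[...,2]<.15); q=r[m]; print(m.sum(),q.mean(0),q[:,2].min())
A=np.c_[2*q[:,:2],np.ones(len(q))]
print((q[:,0].max()+q[:,0].min())/2,(q[:,1].max()+q[:,1].min())/2)
cen=np.array([(q[:,0].max()+q[:,0].min())/2,(q[:,1].max()+q[:,1].min())/2])
rad=np.hypot(*(r[...,:2]-cen).transpose(2,0,1))
ang=np.degrees(np.arctan2(r[...,1]-cen[1],r[...,0]-cen[0]))
k=(rad>.06)&(rad<.085)&(r[...,2]>.1)
o=np.argsort(ang[k])
b=np.round(ang[k]/5).astype(int)
for i in range(-36,37): 
    w=r[k][b==i,2]
    if len(w): print(i*5,len(w),w.min().round(4),np.median(w).round(4),end=' | ')
E
```

```text
[0.54067494 0.24804466 0.04688463] [0.59927905 0.24018642 0.11551354] [ 0.53708435 -0.32365955  0.00266191] [0.42831828 0.00061005 0.06570777] [ 0.4906818  -0.09082787  0.00209852]
510 [0.53348398 0.24237776 0.13447066] 0.12500349585969173
0.5359810853843607 0.2426599155106616
-180 3 0.1167 0.132 | -175 12 0.1075 0.1347 | -170 11 0.1275 0.1361 | -165 12 0.1102 0.1306 | -160 12 0.1053 0.1345 | -155 11 0.104 0.1294 | -150 12 0.1073 0.1346 | -145 12 0.1151 0.134 | -140 12 0.1024 0.1351 | -135 12 0.1149 0.1331 | -130 11 0.1043 0.1226 | -125 11 0.1159 0.1218 | -120 13 0.1063 0.1238 | -115 12 0.109 0.1292 | -110 11 0.1149 0.1351 | -105 11 0.1119 0.1356 | -100 10 0.1094 0.1321 | -95 12 0.1177 0.1321 | -90 11 0.111 0.1374 | -85 12 0.1148 0.1351 | -80 8 0.1225 0.1334 | -75 11 0.1078 0.1342 | -70 6 0.114 0.1196 | -65 10 0.1072 0.1188 | -60 13 0.1164 0.1246 | -55 12 0.1074 0.1347 | -50 10 0.1224 0.1375 | -45 7 0.113 0.1347 | -40 10 0.1196 0.1313 | -35 10 0.1152 0.1326 | -30 11 0.1158 0.1346 | -25 11 0.1186 0.1324 | -20 8 0.1236 0.136 | -15 9 0.1155 0.1246 | -10 8 0.1099 0.1195 | -5 9 0.1181 0.1222 | 0 8 0.1155 0.1195 | 5 14 0.1183 0.1234 | 10 9 0.1216 0.1317 | 15 11 0.1186 0.134 | 20 10 0.12 0.1367 | 25 11 0.1203 0.1327 | 30 9 0.1155 0.1324 | 35 10 0.1205 0.135 | 40 11 0.1164 0.1308 | 45 13 0.1183 0.1285 | 50 7 0.1147 0.1189 | 55 10 0.1141 0.1198 | 60 8 0.1135 0.1219 | 65 9 0.1197 0.1345 | 70 12 0.1161 0.1355 | 75 11 0.1156 0.1342 | 80 12 0.1172 0.1325 | 85 12 0.1138 0.1333 | 90 11 0.1148 0.1323 | 95 9 0.1213 0.1345 | 100 11 0.1159 0.1329 | 105 15 0.1075 0.1347 | 110 9 0.1192 0.1221 | 115 10 0.1109 0.1195 | 120 4 0.116 0.1205 | 125 14 0.1034 0.1333 | 130 9 0.1216 0.1341 | 135 9 0.1195 0.1318 | 140 8 0.1215 0.1354 | 145 11 0.1148 0.1332 | 150 10 0.1222 0.134 | 155 11 0.1036 0.1322 | 160 10 0.1289 0.1348 | 165 14 0.1145 0.1307 | 170 9 0.116 0.1234 | 175 11 0.115 0.1219 | 180 5 0.1126 0.1202 |
```

View pics/c2.png

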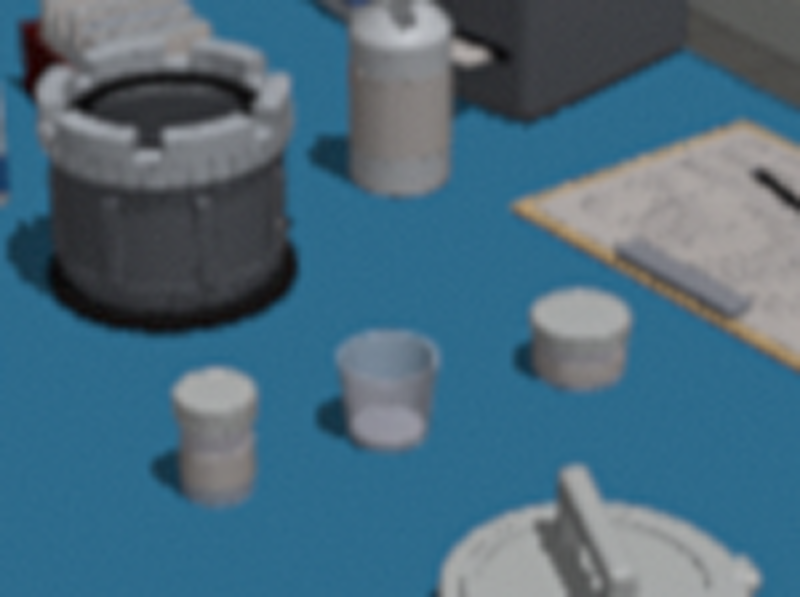

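View pics/c3.png

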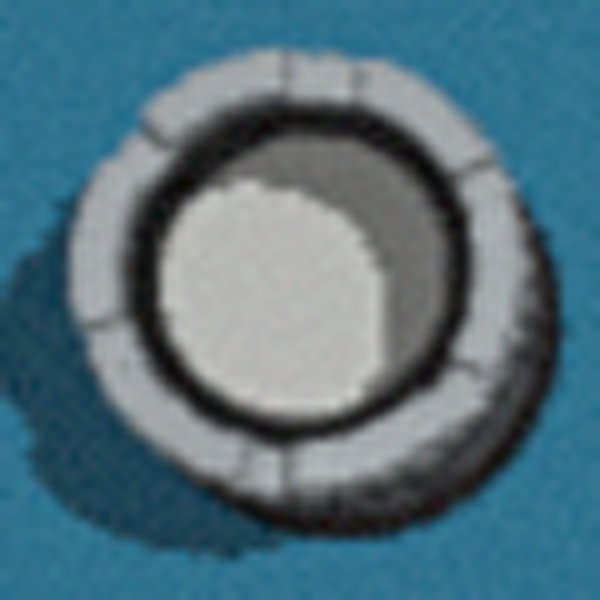

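Side crop: the tall pot at (215,435) stands beside the cup at (387,390) and the short pot at (580,335), which confirms the choice. The wide notch faces +x, at crop (320,75). Now the measurements.

Run:
```python
from h import *
from scipy.optimize import least_squares
z=np.load('pics/t0.npz');im=z['im'];P=np.load('pics/Ptop.npy')
# canister rim: bright grey pixels in annulus, ray onto z=.136
g=im.astype(int)
def circ(pts,r):
    f=lambda p:np.hypot(pts[:,0]-p[0],pts[:,1]-p[1])-r
    s=least_squares(f,pts.mean(0),loss='soft_l1',f_scale=.002);return s.x,np.std(f(s.x))
r=P[165:235,215:290]; m=((r[...,2]>.128)&(r[...,2]<.146)).astype(np.uint8)
q=r[m>0]; c0=np.array([.536,.2427])
# outer boundary and inner boundary from depth mask rays at z=.136
vv,uu=np.nonzero(m); W=np.array([onz('top',u+215,v+165,.136)[:2] for u,v in zip(uu,vv)])
for _ in range(5):
    # area-based radial: per angle outermost
    a=np.arctan2(W[:,1]-c0[1],W[:,0]-c0[0]);rr=np.hypot(*(W-c0).T)
    out=[];inn=[]
    for i in range(-36,36,2):
        k=(np.degrees(a)>=i*5)&(np.degrees(a)<i*5+10)&(rr>.055)&(rr<.09)
        if k.sum()>4: j=np.where(k)[0]; out.append(W[j[np.argmax(rr[j])]]); inn.append(W[j[np.argmin(rr[j])]])
    co,so=circ(np.array(out),.079);ci,si=circ(np.array(inn),.0655);c0=(co+ci)/2
print('canister',co,so,ci,si)
c=c0
r2=r.reshape(-1,3);rr=np.hypot(*(r2[:,:2]-c).T);a=np.arctan2(r2[:,1]-c[1],r2[:,0]-c[0])
k=(rr>.066)&(rr<.079)&(r2[:,2]>.11); lo=k&(r2[:,2]<.128)
print('phase60',np.degrees(np.angle(np.exp(6j*a[lo]).mean()))/6, 'n',lo.sum())
kk=lo&(abs(np.degrees(a))<25);print('key notch mean',np.degrees(a[kk]).mean(),np.sort(np.degrees(a[kk])).round()[[0,3,-4,-1]])
# pots
def mask(box,z0,z1,zp):
    u0,v0,u1,v1=box;s=P[v0:v1,u0:u1];m=(s[...,2]>z0)&(s[...,2]<z1)
    vv,uu=np.nonzero(m);W=np.array([onz('top',u+u0,v+v0,zp)[:2] for u,v in zip(uu,vv)])
    return W,s[m]
for nm,b,z0,z1,zp in(('tall',(300,212,332,245),.055,.075,.066),('short',(303,150,335,178),.03,.05,.04),('cup',(303,185,333,212),.02,.07,.052)):
    W,s=mask(b,z0,z1,zp);print(nm,W.mean(0),(W.min(0)+W.max(0))/2,np.ptp(W,axis=0),len(W),np.median(s[:,2]))
# lid
W,s=mask((345,170,410,240),.02,.04,.028);h=cv2.minEnclosingCircle(W.astype(np.float32))
print('flange',W.mean(0),h,np.median(s[:,2]))
W,s=mask((345,170,410,240),.052,.085,.072)
print('bar',len(W),W.mean(0),np.median(s[:,2]),cv2.minAreaRect((W*1000).astype(np.float32)))
u,S,vt=np.linalg.svd(W-W.mean(0));print(vt[0],np.degrees(np.arctan2(vt[0][1],vt[0][0])))
```

```text
canister [0.53551491 0.24192841] 0.0005904526818653692 [0.53543434 0.24167234] 0.0020136581425886754
phase60 -5.286703192259481 n 126
key notch mean -2.1638165937357887 [-13. -10.   5.  20.]
tall [0.43504557 0.00154152] [0.43575038 0.00076063] [0.0448379  0.04463799] 125 0.06579138078102598
short [ 0.68669435 -0.00357769] [ 0.68815089 -0.00476296] [0.05951588 0.05791965] 190 0.03966416049942778
cup [ 5.55735683e-01 -4.75565545e-04] [0.54930457 0.00066258] [0.05771044 0.05683843] 83 0.04565619106284058
flange [ 0.53282264 -0.22238198] ((0.53615403175354, -0.22495302557945251), 0.08336511999368668) 0.028695209852795944
bar 124 [ 0.53245934 -0.2219044 ] 0.07091861937780508 ((532.4024658203125, -221.4092559814453), (98.74758911132812, 17.660818099975586), 68.65272521972656)
[0.3623328  0.93204879] 68.75646940124719
```

```bash
cat >> h.py <<'E'
from scipy.spatial.transform import Rotation as R
def st():
    s=get_state();M=R.from_rotvec(s['tool_rot']).as_matrix()
    print('t',s['time'],'pos',s['position'].round(4),'F',s['ft_force'].round(2),'T',s['torque'].round(2),'grip mm',round(s['grip_width']*87,1),'q',s['joint_positions'].round(2))
    print('tilt y,z comp down:',(M[:,0]).round(4),'jaw az',round(np.degrees(np.arctan2(M[1,2],M[0,2])),2))
    return s,M
def need(pos=None,jawaz=None):
    s,M=st()
    az=np.arctan2(M[1,2],M[0,2]) if jawaz is None else np.radians(jawaz)
    z=np.array([np.cos(az),np.sin(az),0]);x=np.array([0,0,-1.]);G=np.c_[x,np.cross(z,x),z]
    w=R.from_matrix(M.T@G).as_rotvec(degrees=True)
    print('turn deg',w.round(2))
    if pos is not None: print('shift cm (tool now)',(M.T@(np.array(pos)-s['position'])*100).round(2),' (tool after turn)',(G.T@(np.array(pos)-s['position'])*100).round(2))
E
python3 - <<'E'
from h import *
need([.435,.0012,.25],90); need([.40,.38,.25],90)
P=np.load('pics/Ptop.npy')
for u,v in((243,142),(243,150),(140,290),(180,270),(192,173),(192,225)): print(u,v,P[v,u].round(3))
o=[onz('side',u,v,0) for u,v in((329,181),)];print(o)
E
```

```text
t 0.1 pos [0.1518 0.6316 0.2406] F [0.59 0.17 0.03] T [-0.   -0.06  0.04] grip mm 87.0 q [-1.32  0.32 -0.07  1.45  0.02  1.37 -0.06]
tilt y,z comp down: [-3.0e-04 -1.6e-03 -1.0e+00] jaw az 76.49
turn deg [-1.351e+01 -1.000e-01 -1.000e-02]
shift cm (tool now) [ -0.85 -42.26 -54.68]  (tool after turn) [ -0.94 -28.32 -63.04]
t 0.1 pos [0.1518 0.6316 0.2406] F [0.59 0.17 0.03] T [-0.   -0.06  0.04] grip mm 87.0 q [-1.32  0.32 -0.07  1.45  0.02  1.37 -0.06]
tilt y,z comp down: [-3.0e-04 -1.6e-03 -1.0e+00] jaw az 76.49
turn deg [-1.351e+01 -1.000e-01 -1.000e-02]
shift cm (tool now) [ -0.91 -30.01 -18.67]  (tool after turn) [ -0.94 -24.82 -25.16]
243 142 [0.732 0.269 0.15 ]
243 150 [0.709 0.272 0.125]
140 290 [0.202 0.582 0.197]
180 270 [0.271 0.476 0.123]
192 173 [0.636 0.474 0.055]
192 225 [0.434 0.453 0.089]
[array([0.72318548, 0.25940686, 0.        ])]
```

Emit:
jog_arm --pt "-6.75 0 0 -3 0 0 8.7" --pt "-6.76 -0.1 0 0 -1 -1 8.7" --pt "0 0 0 0 -4 -4 8.7" --pt "0 0 0 0 -4 -4 8.7" --pt "0 0 0 0 -4 -4 8.7" --pt "0 0 0 0 -4 -4 8.7" --pt "0 0 0 0 -4 -4 8.7" --pt "0 0 0 0 -4 -4.2 8.7" --pt "0 0 0 0 0 -6 8.7" --pt "0 0 0 0 0 -6 8.7"

```text
time: 1.35
position: [0.4008, 0.2567, 0.2703]
tool_rot: [-1.208, 1.209, 1.209]
ft_force: [0.1, -0.3, 0.7]
grip_width: 1.003
```

Run:
```python
from h import *
need([.435,.0012,.15],90)
```

```text
t 1.35 pos [0.4008 0.2567 0.2703] F [ 0.09 -0.29  0.65] T [-0.04 -0.    0.06] grip mm 87.2 q [-0.83 -0.07  0.19  1.83  0.01  1.38  0.93]
tilt y,z comp down: [-6.e-04  1.e-03 -1.e+00] jaw az 89.95
turn deg [-0.05  0.05 -0.03]
shift cm (tool now) [ 12.    -3.45 -25.55]  (tool after turn) [ 12.03  -3.42 -25.55]
```

Emit:
jog_arm --pt "0 0 0 0 -1 -5 8.7" --pt "0 0 0 2 -1 -5 8.7" --pt "0 0 0 2 -1 -5 8.7" --pt "0 0 0 2 -0.4 -5 8.7" --pt "0 0 0 2 0 -5 8.7" --pt "0 0 0 2 0 -0.5 8.7" --pt "0 0 0 2 0 0 8.7" --pt "0 0 0 0 0 0 8.7"

```text
time: 2.35
position: [0.4332, 0.0038, 0.1491]
tool_rot: [-1.207, 1.211, 1.212]
ft_force: [-0.4, 0.0, -0.2]
grip_width: 1.0
```

Run:
```python
from h import *
im,d=grab('side','s1'); im2,d2=grab('top','t1')
cv2.imwrite('pics/c4.png',cv2.resize(im[130:290,220:420,::-1],(800,640))[:600])
# pot body via side depth
P=cloud('side',d);b=P[205:245,280:312];m=(b[...,2]>.004)&(b[...,2]<.07)
q=b[m];m2=(q[:,2]>.05)&(q[:,2]<.064)&(abs(q[:,0]-.435)<.05)&(abs(q[:,1])<.05)
from scipy.optimize import least_squares
k=q[m2];s=least_squares(lambda p:np.hypot(k[:,0]-p[0],k[:,1]-p[1])-.023,[.435,0],loss='soft_l1',f_scale=.002);print(len(k),s.x)
need([.435,.0012,.056],90)
```

```text
65 [0.43548046 0.00297094]
t 2.45 pos [0.4348 0.0042 0.1509] F [0.41 0.23 0.67] T [0.07 0.01 0.01] grip mm 86.9 q [-0.6  -0.1   0.51  2.09  0.05  1.14  1.46]
tilt y,z comp down: [ 2.0e-04  1.7e-03 -1.0e+00] jaw az 90.02
turn deg [0.02 0.1  0.01]
shift cm (tool now) [ 9.49 -0.02 -0.32]  (tool after turn) [ 9.49 -0.02 -0.3 ]
```

View pics/c4.png

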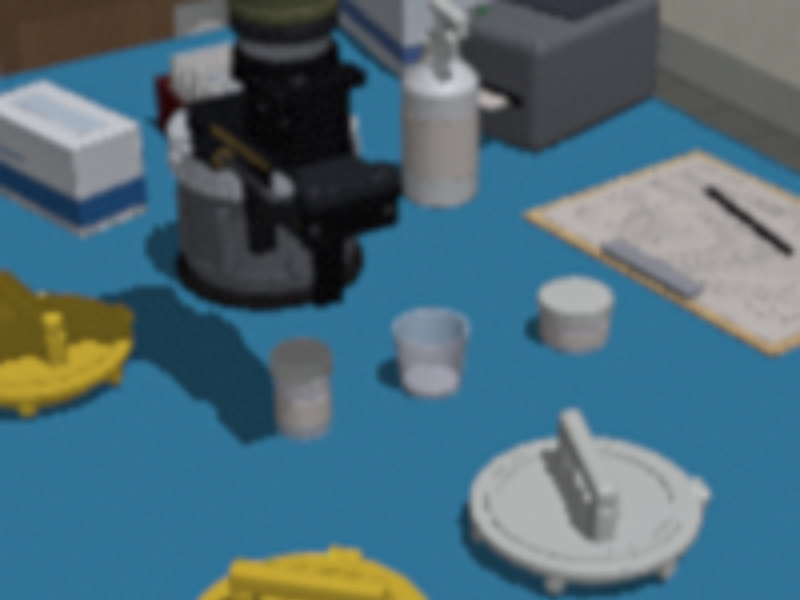

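The view shows the gripper above and behind the pot (crop (300,390)), with nothing disturbed. Descending onto the cap.

Emit:
jog_arm --pt "0 0 0 3 0 -0.2 8.7" --pt "0 0.1 0 3 0 0 8.7" --pt "0 0 0 2.5 0 0 8.7" --pt "0 0 0 0.95 0 0 8.7" --pt "0 0 0 0 0 0 7" --squeeze 8

```text
time: 3.08
position: [0.435, 0.0024, 0.0564]
tool_rot: [-1.21, 1.209, 1.209]
ft_force: [0.5, -0.0, -0.5]
grip_width: 0.95
```

Run:
```python
from h import *
need([.435,.002,.056],90)
```

```text
t 3.075 pos [0.435  0.0024 0.0564] F [ 0.48 -0.01 -0.46] T [-0.01  0.01  0.01] grip mm 82.6 q [-0.59  0.05  0.53  2.18 -0.03  0.92  1.54]
tilt y,z comp down: [ 2.e-04 -2.e-04 -1.e+00] jaw az 90.02
turn deg [ 0.02 -0.01  0.01]
shift cm (tool now) [ 0.04 -0.   -0.04]  (tool after turn) [ 0.04 -0.   -0.04]
```

Emit:
jog_arm --pt "0 0 0 0 0 0 6" --pt "0 0 0 0 0 0 5.2" --pt "0 0 0 0 0 0 4.8" --pt "0 0 0 0 0 0 4.4" --pt "0 0 0 0 0 0 4" --pt "0 0 0 0 0 0 3.8" --squeeze 12

```text
time: 3.82
position: [0.4348, 0.0022, 0.0562]
tool_rot: [-1.209, 1.209, 1.209]
ft_force: [-0.4, -0.9, 1.6]
grip_width: 0.522
```

Emit:
jog_arm --pt "0 0 0 0 0 0 3.8" --pt "0 0 0 -0.5 0 0 3.8" --pt "0 0 0 -1.5 0 0 3.8" --pt "0 0 0 -3 0 0 3.8" --pt "0 0 0 -3 0 0 3.8"

```text
time: 4.45
position: [0.4346, 0.0021, 0.1377]
tool_rot: [-1.209, 1.209, 1.209]
ft_force: [1.6, 0.0, -1.0]
grip_width: 0.526
```

Run:
```python
from h import *
im,d=grab('side','s2')
cv2.imwrite('pics/c5.png',cv2.resize(im[110:270,220:420,::-1],(750,600)))
need([.5355,.242,.255],90)
```

```text
t 4.5 pos [0.4372 0.0023 0.1415] F [ 2.94 -0.88  1.35] T [-0.04 -0.17  0.04] grip mm 45.5 q [-0.6  -0.09  0.52  2.1   0.05  1.11  1.47]
tilt y,z comp down: [ 0.0068  0.0019 -1.    ] jaw az 89.97
turn deg [-0.03  0.11  0.39]
shift cm (tool now) [-11.24  -9.89  23.99]  (tool after turn) [-11.35  -9.83  23.97]
```

View pics/c5.png

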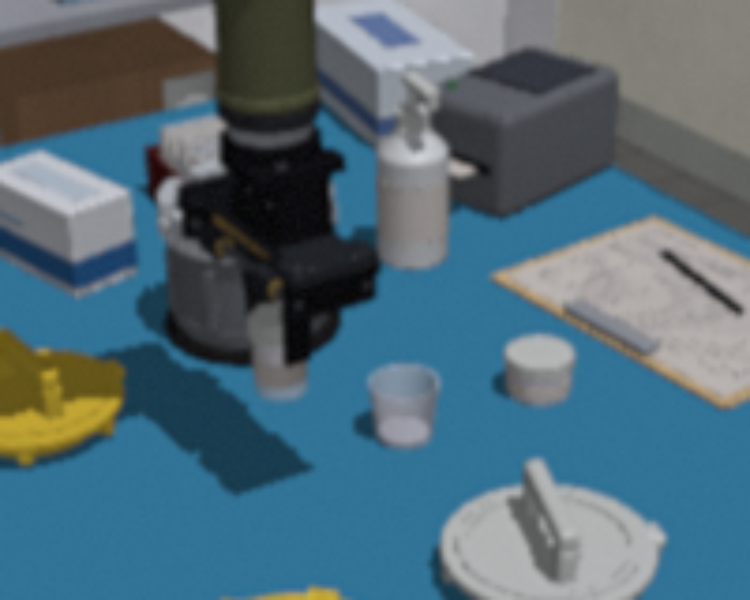

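The pot is held upright at crop (280,350), clear of the table. Raising it and carrying it across.

Emit:
jog_arm --pt "0 0 0 -3 0 0 3.8" --pt "0 0 0 -4 -1 1 3.8" --pt "0 0 0 -3 -1 2 3.8" --pt "0 0 0 -1.3 -1 3 3.8" --pt "0 0 0 0 -1.5 3.5 3.8" --pt "0 0 0 0 -1.5 3.5 3.8" --pt "0 0 0 0 -1.5 3.5 3.8" --pt "0 0 0 0 -1.3 3.5 3.8" --pt "0 0 0 0 -1 3 3.8" --pt "0 0 0 0 0 1 3.8"

```text
time: 5.75
position: [0.5323, 0.2443, 0.249]
tool_rot: [-1.211, 1.208, 1.211]
ft_force: [0.7, -0.3, -1.0]
grip_width: 0.52
```

Run:
```python
from h import *
need([.5355,.242,.22],90)
```

```text
t 5.75 pos [0.5323 0.2443 0.249 ] F [ 0.71 -0.33 -0.96] T [-0.02  0.03  0.  ] grip mm 45.3 q [-0.78  0.18  0.34  1.62 -0.06  1.35  1.15]
tilt y,z comp down: [-2.e-04 -2.e-04 -1.e+00] jaw az 90.15
turn deg [ 0.15 -0.01 -0.01]
shift cm (tool now) [ 2.9  -0.32 -0.23]  (tool after turn) [ 2.9  -0.32 -0.23]
```

Emit:
jog_arm --pt "0 0 0 0 -0.3 -0.2 3.8" --pt "0 0 0 2 0 0 3.8" --pt "0 0 0 2.5 0 0 3.8" --pt "0 0 0 2.5 0 0 3.8" --pt "0 0 0 2.5 0 0 3.8" --pt "0 0 0 2 0 0 3.8" --pt "0 0 0 1.2 0 0 3.8" --pt "0 0 0 0.5 0 0 3.8" --pt "0 0 0 0 0 0 3.8"

```text
time: 6.88
position: [0.5359, 0.2399, 0.1175]
tool_rot: [-1.209, 1.209, 1.208]
ft_force: [-0.2, -0.4, -0.6]
grip_width: 0.522
```

Run:
```python
from h import *
need([.5355,.242,.1],90)
```

```text
t 6.875 pos [0.5359 0.2399 0.1175] F [-0.16 -0.35 -0.6 ] T [0.04 0.01 0.03] grip mm 45.4 q [-0.75  0.29  0.34  1.77 -0.1   1.1   1.19]
tilt y,z comp down: [ 6.e-04  2.e-04 -1.e+00] jaw az 89.97
turn deg [-0.03  0.01  0.04]
shift cm (tool now) [1.75 0.04 0.21]  (tool after turn) [1.75 0.04 0.21]
```

Emit:
jog_arm --pt "0 0 0 0.5 0 0.1 3.8" --pt "0 0 0 0.4 0 0 3.8" --pt "0 0 0 0.3 0 0 3.8" --pt "0 0 0 0.2 0 0 3.8" --pt "0 0 0 0.1 0 0 3.8"

```text
time: 7.5
position: [0.5356, 0.2412, 0.1019]
tool_rot: [-1.209, 1.209, 1.209]
ft_force: [-0.0, 0.0, 0.2]
grip_width: 0.525
```

Emit:
jog_arm --pt "0 0 0 0.1 0 0 3.8" --pt "0 0 0 0 0 0 3.8"

```text
time: 7.75
position: [0.5357, 0.2412, 0.101]
tool_rot: [-1.209, 1.209, 1.209]
ft_force: [-0.8, 0.7, -0.8]
grip_width: 0.524
```

Emit:
jog_arm --pt "0 0 0 0.1 0 0 3.8" --pt "0 0 0 0 0 0 3.8"

```text
time: 8.0
position: [0.5358, 0.2413, 0.1003]
tool_rot: [-1.209, 1.209, 1.209]
ft_force: [0.1, -0.6, 0.2]
grip_width: 0.523
```

Emit:
jog_arm --pt "0 0 0 0.1 0 0 3.8" --pt "0 0 0 0 0 0 3.8"

```text
time: 8.25
position: [0.536, 0.2413, 0.1002]
tool_rot: [-1.209, 1.208, 1.209]
ft_force: [-1.2, -1.6, 5.9]
grip_width: 0.52
```

Contact with the floor (5.9 N). Releasing with a limited opening and lifting straight up.

Emit:
jog_arm --pt "0 0 0 -0.05 0 0 4.6" --pt "0 0 0 0 0 0 5.2" --pt "0 0 0 0 0 0 5.7" --pt "0 0 0 0 0 0 5.9" --pt "0 0 0 0 0 0 5.9" --pt "0 0 0 -1 0 0 5.9" --pt "0 0 0 -2 0 0 5.9" --pt "0 0 0 -3 0 0 5.9" --pt "0 0 0 -4 0 0 5.9" --pt "0 0 0 -5 0 0 7"

```text
time: 9.5
position: [0.5351, 0.241, 0.2508]
tool_rot: [-1.209, 1.21, 1.209]
ft_force: [0.4, 0.9, 0.3]
grip_width: 0.729
```

Run:
```python
from h import *
need([.5325,-.222,.28],-21.3)
```

```text
t 9.5 pos [0.5351 0.241  0.2508] F [0.39 0.91 0.31] T [ 0.04 -0.04 -0.01] grip mm 63.4 q [-0.77  0.18  0.35  1.61 -0.06  1.36  1.16]
tilt y,z comp down: [-7.e-04 -4.e-04 -1.e+00] jaw az 90.0
turn deg [ 1.113e+02 -5.000e-02 -0.000e+00]
shift cm (tool now) [ -2.9    0.26 -46.3 ]  (tool after turn) [ -2.92 -43.23  16.57]
```

Emit:
jog_arm --pt "0 0 0 -2.9 0 -2 8.7" --pt "0 0 0 0 0 -5 8.7" --pt "0 0 0 0 0 -6 8.7" --pt "0 0 0 0 0 -6 8.7" --pt "0 0 0 0 0 -6 8.7" --pt "0 0 0 0 0 -6 8.7" --pt "0 0 0 0 0 -6 8.7" --pt "0 0 0 0 0 -5 8.7" --pt "0 0 0 0 0.3 -4.3 8.7" --pt "10 0 0 0 0 0 8.7"

```text
time: 10.75
position: [0.531, -0.2271, 0.2796]
tool_rot: [-1.073, 1.293, 1.069]
ft_force: [-1.2, 1.3, -0.6]
grip_width: 0.998
```

Emit:
jog_arm --pt "10.5 0 0 0 0 0 8.7" --pt "10.5 0 0 0 0 0 8.7" --pt "10.5 0 0 0 0 0 8.7" --pt "10.5 0 0 0 0 0 8.7" --pt "10.5 0 0 0 0 0 8.7" --pt "10.5 0 0 0 0 0 8.7" --pt "10.5 0 0 0 0 0 8.7" --pt "10.5 0 0 0 0 0 8.7" --pt "10.5 0 0 0 0 0 8.7" --pt "6.8 0 0 0 0 0 8.7"

```text
time: 12.0
position: [0.5327, -0.2218, 0.2793]
tool_rot: [0.295, 1.55, -0.295]
ft_force: [-0.2, 0.1, 0.4]
grip_width: 0.998
```

Run:
```python
from h import *
need([.5325,-.222,.15],-21.3)
im,d=grab('top','t2');im2,d2=grab('side','s3')
cv2.imwrite('pics/c6.png',np.hstack([cv2.resize(im[165:240,215:290,::-1],(400,400)),cv2.resize(im2[140:220,250:330,::-1],(400,400))]))
cv2.imwrite('pics/c7.png',cv2.resize(im2[180:300,300:450,::-1],(750,600)))
```

```text
t 12.0 pos [ 0.5327 -0.2218  0.2793] F [-0.22  0.07  0.43] T [-0.12  0.1  -0.02] grip mm 86.8 q [-0.46  0.2   0.94  1.61 -0.17  1.41  0.12]
tilt y,z comp down: [ 1.e-03  3.e-04 -1.e+00] jaw az -21.55
turn deg [-0.25  0.05 -0.04]
shift cm (tool now) [12.93 -0.04 -0.02]  (tool after turn) [ 1.293e+01 -3.000e-02 -1.000e-02]
```

View pics/c6.png

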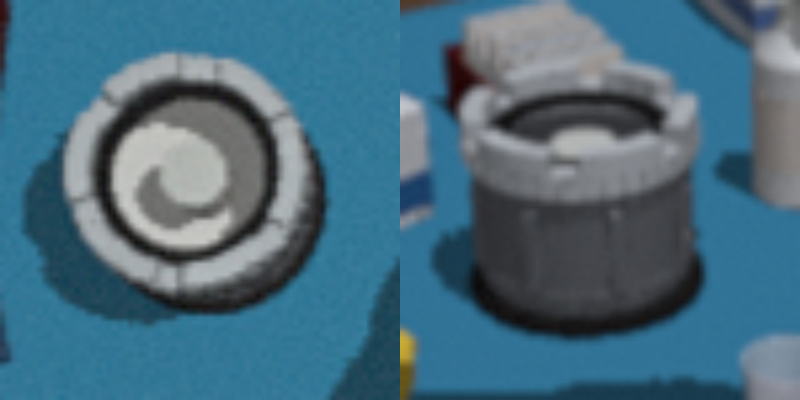

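View pics/c7.png

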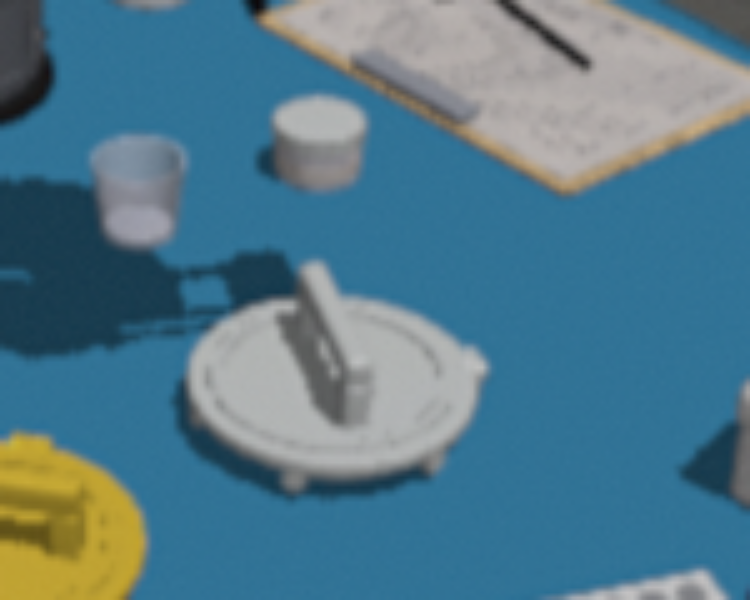

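The pot stands upright in the canister (cap round at crop (195,170)). The lid bar is at crop (335,345), with the key tab at (480,365). Descending over the bar.

Emit:
jog_arm --pt "-0.25 0 0 4 0 0 6" --pt "0 0 0 4 0 0 5" --pt "0 0 0 4 0 0 5" --pt "0 0 0 3 0 0 5" --pt "0 0 0 2 0 0 5" --pt "0 0 0 3.8 0 0 5" --pt "0 0 0 0.9 0 0 5" --pt "0 0 0 0 0 0 5"

```text
time: 13.1
position: [0.5329, -0.222, 0.0619]
tool_rot: [0.288, 1.551, -0.288]
ft_force: [1.0, -0.4, 0.4]
grip_width: 0.575
```

Run:
```python
from h import *
need([.5325,-.222,.0625],-21.3)
```

```text
t 13.1 pos [ 0.5329 -0.222   0.0619] F [ 0.97 -0.35  0.38] T [-0.17  0.05 -0.  ] grip mm 50.0 q [-0.35  0.43  0.84  1.85 -0.37  1.02  0.28]
tilt y,z comp down: [ 2.e-04 -1.e-04 -1.e+00] jaw az -21.02
turn deg [0.28 0.01 0.  ]
shift cm (tool now) [-0.06 -0.02 -0.04]  (tool after turn) [-0.06 -0.02 -0.04]
```

Emit:
jog_arm --pt "0.2 0 0 0 0 0 4" --pt "0 0 0 0 0 0 3" --pt "0 0 0 0 0 0 2" --pt "0 0 0 0 0 0 1.2" --pt "0 0 0 0 0 0 1" --pt "0 0 0 0 0 0 1" --pt "0 0 0 0 0 0 1" --squeeze 40

```text
time: 13.98
position: [0.533, -0.2218, 0.0618]
tool_rot: [0.291, 1.55, -0.291]
ft_force: [0.7, -0.8, 1.8]
grip_width: 0.177
```

Emit:
jog_arm --pt "0 0 0 -0.5 0 0 1" --pt "0 0 0 -1.5 0 0 1" --pt "0 0 0 -3 0 0 1" --pt "0 0 0 -3 0 0 1" --pt "0 0 0 -4 0 0 1" --pt "0 0 0 -4 0 0 1" --pt "0 0 0 -4 0 0 1" --pt "0 0 0 -2 0 0 1" --pt "0 0 0 0 0 0 1"

```text
time: 15.1
position: [0.533, -0.2225, 0.2834]
tool_rot: [0.292, 1.548, -0.291]
ft_force: [0.3, -0.1, -4.6]
grip_width: 0.179
```

Run:
```python
from h import *
im,d=grab('top','t3');im2,d2=grab('side','s4')
cv2.imwrite('pics/c8.png',np.hstack([cv2.resize(im[150:240,330:420,::-1],(400,400)),cv2.resize(im2[160:280,300:420,::-1],(400,400))]))
need([.5355,.242,.285],-7)
P=cloud('top',d);s=P[165:245,330:425];m=(s[...,2]>.1)
```

```text
t 15.2 pos [ 0.532  -0.2216  0.2808] F [-0.67  0.7  -4.04] T [-0.1   0.13 -0.01] grip mm 15.5 q [-0.47  0.2   0.95  1.61 -0.17  1.42  0.12]
tilt y,z comp down: [-1.e-03  8.e-04 -1.e+00] jaw az -21.27
turn deg [-14.27  -0.06  -0.03]
shift cm (tool now) [ -0.39  43.33 -16.49]  (tool after turn) [-0.42 46.06 -5.3 ]
```

View pics/c8.png

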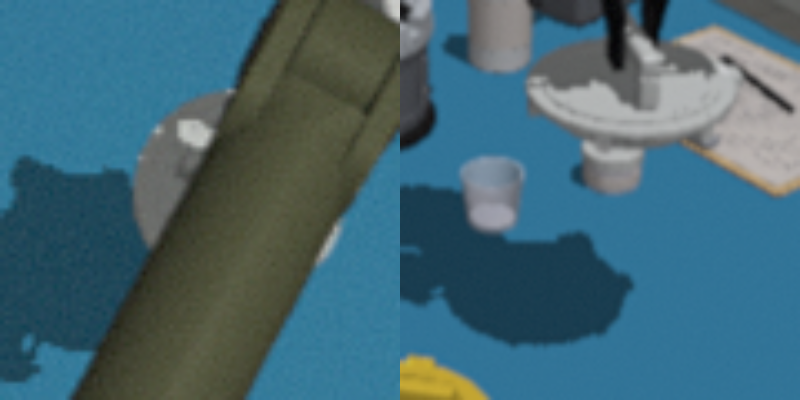

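The lid is held level; its tab shows at side crop (735,75). Carrying it over at the same heading, about 16° short of the notch, so it lands on the rim first.

Emit:
jog_arm --pt "0 0 0 0 2 -0.8 1" --pt "0 0 0 0 3.5 -1.3 1" --pt "0 0 0 0 4.5 -1.7 1" --pt "0 0 0 0 4.5 -1.7 1" --pt "0 0 0 0 4.5 -1.7 1" --pt "0 0 0 0 4.5 -1.7 1" --pt "0 0 0 0 4.5 -1.7 1" --pt "0 0 0 0 4.5 -1.7 1" --pt "0 0 0 0 4 -1.5 1" --pt "0 0 0 0 3.3 -1.3 1"

```text
time: 16.45
position: [0.5349, 0.2057, 0.2795]
tool_rot: [0.288, 1.554, -0.292]
ft_force: [0.2, -1.1, -4.3]
grip_width: 0.178
```

Emit:
jog_arm --pt "0 0 0 0 2.2 -0.9 1" --pt "0 0 0 0 1.3 -0.5 1" --pt "0 0 0 0 0 0 1" --pt "0 0 0 0 0 0 1"

```text
time: 16.95
position: [0.5363, 0.2395, 0.2816]
tool_rot: [0.292, 1.55, -0.294]
ft_force: [0.7, -0.5, -3.5]
grip_width: 0.18
```

Run:
```python
from h import *
need([.5355,.242,.25],-21.3)
```

```text
t 16.95 pos [0.5363 0.2395 0.2816] F [ 0.66 -0.5  -3.48] T [-0.12  0.07  0.01] grip mm 15.7 q [-1.01  0.19  0.63  1.57 -0.11  1.42 -0.75]
tilt y,z comp down: [ 3.e-04 -9.e-04 -1.e+00] jaw az -21.4
turn deg [-0.1   0.03  0.04]
shift cm (tool now) [ 3.16  0.2  -0.17]  (tool after turn) [ 3.16  0.2  -0.16]
```

Emit:
jog_arm --pt "0 0 0 2 0.2 -0.15 1" --pt "0 0 0 2.5 0 0 1" --pt "0 0 0 1.6 0 0 1" --pt "0 0 0 0.5 0 0 1" --pt "0 0 0 0 0 0 1"

```text
time: 17.58
position: [0.5354, 0.2437, 0.2159]
tool_rot: [0.292, 1.551, -0.291]
ft_force: [0.8, -0.4, -4.1]
grip_width: 0.178
```

Run:
```python
from h import *
from scipy.optimize import least_squares
im,d=grab('top','t4');im2,d2=grab('side','s5')
need([.5355,.242,.205],-21.3)
cv2.imwrite('pics/c9.png',np.hstack([cv2.resize(im[155:235,205:285,::-1],(400,400)),cv2.resize(im2[120:220,240:340,::-1],(400,400))]))
s,M=st();zt=s['position'][2]-.035  # flange top
for n,D,box in(('top',d,(200,150,300,245)),('side',d2,(240,120,340,220))):
    P=cloud(n,D);u0,v0,u1,v1=box;p=P[v0:v1,u0:u1];m=abs(p[...,2]-zt)<.006
    vv,uu=np.nonzero(m);W=np.array([onz(n,u+u0,v+v0,zt)[:2] for u,v in zip(uu,vv)])
    c=np.array([.5355,.242])
    for _ in range(6):
        a=np.degrees(np.arctan2(W[:,1]-c[1],W[:,0]-c[0]));rr=np.hypot(*(W-c).T);o=[];oa=[]
        for i in range(-180,180,6):
            k=np.where((a>=i)&(a<i+6)&(rr<.09)&(abs((a+21.3+180)%360-180)>14))[0]
            if len(k) and rr[k].max()>.074: o.append(W[k[np.argmax(rr[k])]]);oa.append(i)
        o=np.array(o);f=lambda q:np.hypot(o[:,0]-q[0],o[:,1]-q[1])-.0793
        r=least_squares(f,c,loss='soft_l1',f_scale=.0015);c=r.x
    print(n,len(o),c,np.std(f(c)),oa)
```

```text
t 17.675 pos [0.5357 0.2441 0.2165] F [-0.02 -0.29 -4.33] T [-0.12  0.11 -0.01] grip mm 15.3 q [-1.    0.22  0.62  1.67 -0.13  1.29 -0.73]
tilt y,z comp down: [ 1.6e-03  9.0e-04 -1.0e+00] jaw az -21.26
turn deg [ 0.04  0.06 -0.08]
shift cm (tool now) [ 1.15 -0.21  0.05]  (tool after turn) [ 1.15 -0.21  0.06]
t 17.675 pos [0.5357 0.2441 0.2165] F [-0.02 -0.29 -4.33] T [-0.12  0.11 -0.01] grip mm 15.3 q [-1.    0.22  0.62  1.67 -0.13  1.29 -0.73]
tilt y,z comp down: [ 1.6e-03  9.0e-04 -1.0e+00] jaw az -21.26
top 23 [0.53525661 0.24342676] 0.0008526477051274398 [-156, -150, -144, -138, -132, -126, -120, -114, -108, -102, -96, -90, -84, -78, -72, -66, -60, -54, -48, -42, -12, -6, 0]
side 52 [0.53360652 0.23818999] 0.0027026625160824036 [-180, -174, -168, -162, -156, -150, -144, -138, -132, -126, -120, -114, -108, -102, -96, -90, -84, -78, -72, -66, -60, -54, -48, -42, -12, -6, 0, 6, 12, 18, 24, 30, 36, 42, 48, 78, 84, 90, 96, 102, 108, 114, 120, 126, 132, 138, 144, 150, 156, 162, 168, 174]
```

View pics/c9.png

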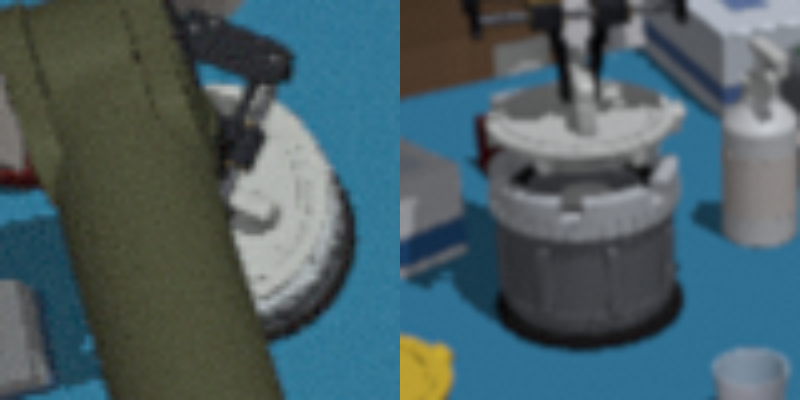

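Run:
```python
from h import *
from scipy.optimize import least_squares
for n,f0,box in(('top','t2',(200,150,300,245)),('side','s3',(240,120,340,220))):
  for zz,(R0) in ((.136,.0793),):
    D=np.load(f'pics/{f0}.npz')['d'];P=cloud(n,D);u0,v0,u1,v1=box;p=P[v0:v1,u0:u1];m=abs(p[...,2]-zz)<.006
    vv,uu=np.nonzero(m);W=np.array([onz(n,u+u0,v+v0,zz)[:2] for u,v in zip(uu,vv)])
    c=np.array([.5355,.242])
    for _ in range(6):
        a=np.degrees(np.arctan2(W[:,1]-c[1],W[:,0]-c[0]));rr=np.hypot(*(W-c).T);o=[]
        for i in range(-180,180,6):
            k=np.where((a>=i)&(a<i+6)&(rr<.09))[0]
            if len(k) and rr[k].max()>.074: o.append(W[k[np.argmax(rr[k])]])
        o=np.array(o);f=lambda q:np.hypot(o[:,0]-q[0],o[:,1]-q[1])-R0
        r=least_squares(f,c,loss='soft_l1',f_scale=.0015);c=r.x
    print(n,len(o),c,np.std(f(c)))
    # notch phase
    q=p.reshape(-1,3);rr=np.hypot(*(q[:,:2]-c).T);a=np.arctan2(q[:,1]-c[1],q[:,0]-c[0]);lo=(rr>.066)&(rr<.079)&(q[:,2]>.115)&(q[:,2]<.128)
    print(np.degrees(np.angle(np.exp(6j*a[lo]).mean()))/6)
```

```text
top 46 [0.5358723  0.24211734] 0.0008539857788596571
-6.1089115943450665
side 53 [0.53299739 0.23870494] 0.003459323791452084
11.710672102584423
```

Emit:
jog_arm --pt "0 0 0 0.5 -0.12 0.04 1" --pt "0 0 0 0.6 0 0 1" --pt "0 0 0 0.4 0 0 1" --pt "0 0 0 0.3 0 0 1" --pt "0 0 0 0 0 0 1"

```text
time: 18.3
position: [0.5349, 0.2427, 0.1972]
tool_rot: [0.291, 1.551, -0.291]
ft_force: [0.5, 0.7, -4.6]
grip_width: 0.179
```

Run:
```python
from h import *
need([.5358,.2427,.191],-21.3)
```

```text
t 18.3 pos [0.5349 0.2427 0.1972] F [ 0.47  0.66 -4.56] T [-0.04  0.08 -0.03] grip mm 15.6 q [-1.    0.24  0.61  1.69 -0.14  1.26 -0.72]
tilt y,z comp down: [-3.e-04 -3.e-04 -1.e+00] jaw az -21.24
turn deg [ 0.06 -0.01  0.02]
shift cm (tool now) [0.62 0.03 0.08]  (tool after turn) [0.62 0.03 0.08]
```

Emit:
jog_arm --pt "0 0 0 0.2 0.02 0.05 1" --pt "0 0 0 0.2 0 0 1"

```text
time: 18.55
position: [0.5357, 0.2428, 0.1936]
tool_rot: [0.291, 1.551, -0.291]
ft_force: [-0.5, -0.1, -4.5]
grip_width: 0.182
```

Emit:
jog_arm --pt "0 0 0 0.15 0 0 1" --pt "0 0 0 0.1 0 0 1" --pt "0 0 0 0 0 0 1"

```text
time: 18.92
position: [0.5355, 0.2427, 0.1909]
tool_rot: [0.291, 1.551, -0.291]
ft_force: [-0.3, 0.7, -3.5]
grip_width: 0.176
```

Emit:
jog_arm --pt "0 0 0 0.1 0 0 1" --pt "0 0 0 0 0 0 1"

```text
time: 19.18
position: [0.5356, 0.2428, 0.19]
tool_rot: [0.291, 1.551, -0.291]
ft_force: [1.0, -0.9, -4.7]
grip_width: 0.176
```

Emit:
jog_arm --pt "0 0 0 0.1 0 0 1" --pt "0 0 0 0 0 0 1"

```text
time: 19.42
position: [0.5357, 0.2428, 0.1898]
tool_rot: [0.291, 1.551, -0.291]
ft_force: [-2.8, -1.3, 1.9]
grip_width: 0.179
```

Contact at z=0.1898 matches riding on the rim. Turning towards the notch with a light bias.

Emit:
jog_arm --pt "-2 0 0 0 0 0 1" --pt "-2 0 0 0 0 0 1" --pt "-2 0 0 0 0 0 1" --pt "-2 0 0 0 0 0 1" --pt "0 0 0 0 0 0 1"

```text
time: 20.05
position: [0.5362, 0.2429, 0.1897]
tool_rot: [0.181, 1.562, -0.18]
ft_force: [-0.3, -0.2, 4.4]
grip_width: 0.176
```

Run:
```python
from h import *
need([.5358,.2428,.189],-5)
```

```text
t 20.05 pos [0.5362 0.2429 0.1897] F [-0.33 -0.16  4.41] T [-0.17  0.32 -0.39] grip mm 15.3 q [-0.98  0.24  0.59  1.7  -0.14  1.24 -0.58]
tilt y,z comp down: [ 1.5e-03  9.0e-04 -1.0e+00] jaw az -13.18
turn deg [-8.18  0.08 -0.06]
shift cm (tool now) [ 0.07 -0.02 -0.04]  (tool after turn) [ 0.07 -0.01 -0.04]
```

Emit:
jog_arm --pt "-1.5 0 0 0 0 0 1" --pt "-1.5 0 0 0 0 0 1" --pt "-1 0 0 0 0 0 1" --pt "0 0 0 0 0 0 1"

```text
time: 20.55
position: [0.5356, 0.2426, 0.1884]
tool_rot: [0.125, 1.567, -0.126]
ft_force: [1.0, -0.9, -0.1]
grip_width: 0.179
```

Emit:
jog_arm --pt "-1 0 0 0 0 0 1" --pt "-1 0 0 0 0 0 1" --pt "0 0 0 0 0 0 1"

```text
time: 20.92
position: [0.5351, 0.2428, 0.1883]
tool_rot: [0.098, 1.569, -0.099]
ft_force: [0.1, 0.4, -4.6]
grip_width: 0.178
```

Emit:
jog_arm --pt "-1 0 0 0 0 0 1" --pt "-1 0 0 0 0 0 1" --pt "0 0 0 0 0 0 1"

```text
time: 21.3
position: [0.5356, 0.2427, 0.1891]
tool_rot: [0.072, 1.569, -0.072]
ft_force: [-0.3, -0.2, -4.1]
grip_width: 0.18
```

The lid's weight is back on the gripper, so the key is over its notch. Lowering gently onto the sealing ring.

Emit:
jog_arm --pt "0 0 0 0.2 0 0 1" --pt "0 0 0 0.1 0 0 1" --pt "0 0 0 0 0 0 1"

```text
time: 21.68
position: [0.5355, 0.2427, 0.1859]
tool_rot: [0.072, 1.57, -0.072]
ft_force: [0.3, 0.2, -3.7]
grip_width: 0.182
```

Emit:
jog_arm --pt "0 0 0 0.15 0 0 1" --pt "0 0 0 0.1 0 0 1" --pt "0 0 0 0 0 0 1"

```text
time: 22.05
position: [0.5355, 0.2427, 0.1834]
tool_rot: [0.072, 1.57, -0.072]
ft_force: [-0.1, 0.5, -4.2]
grip_width: 0.177
```

Emit:
jog_arm --pt "0 0 0 0.1 0 0 1" --pt "0 0 0 0.1 0 0 1" --pt "0 0 0 0 0 0 1"

```text
time: 22.42
position: [0.5356, 0.2428, 0.1818]
tool_rot: [0.072, 1.569, -0.072]
ft_force: [-1.1, -1.5, -1.8]
grip_width: 0.179
```

Emit:
jog_arm --pt "0 0 0 0.1 0 0 1" --pt "0 0 0 0.1 0 0 1" --pt "0 0 0 0 0 0 1"

```text
time: 22.8
position: [0.5357, 0.2428, 0.1812]
tool_rot: [0.073, 1.569, -0.071]
ft_force: [-3.3, -1.2, 6.1]
grip_width: 0.179
```

Emit:
jog_arm --pt "0 0 0 0.1 0 0 1" --pt "0 0 0 0.1 0 0 1" --pt "0 0 0 0 0 0 1"

```text
time: 23.18
position: [0.5357, 0.2428, 0.1792]
tool_rot: [0.073, 1.569, -0.071]
ft_force: [-3.6, -2.1, 6.7]
grip_width: 0.178
```

Emit:
jog_arm --pt "0 0 0 0.1 0 0 1" --pt "0 0 0 0.1 0 0 1" --pt "0 0 0 0 0 0 1"

```text
time: 23.55
position: [0.5358, 0.2428, 0.1778]
tool_rot: [0.073, 1.569, -0.071]
ft_force: [-5.0, -2.7, 9.1]
grip_width: 0.178
```

Emit:
jog_arm --pt "0 0 0 0.15 0 0 1" --pt "0 0 0 0.1 0 0 1" --pt "0 0 0 0 0 0 1"

```text
time: 23.92
position: [0.5357, 0.2428, 0.1777]
tool_rot: [0.074, 1.57, -0.07]
ft_force: [-10.4, -3.8, 21.7]
grip_width: 0.174
```

Run:
```python
from h import *
st()
```

```text
t 23.925 pos [0.5357 0.2428 0.1777] F [-10.41  -3.8   21.73] T [-1.05  2.34 -0.04] grip mm 15.2 q [-0.96  0.25  0.58  1.71 -0.15  1.22 -0.44]
tilt y,z comp down: [ 2.0e-04  2.7e-03 -1.0e+00] jaw az -5.26
```

Hard stop at 0.1777, 4.1 mm below the seal contact, so it is home. One slightly firmer, laterally relaxed press, then release.

Emit:
jog_arm --pt "0 0 0 0.06 -0.02 -0.05 1" --pt "0 0 0 0 0 0 1" --pt "0 0 0 -0.2 0 0 1" --pt "0 0 0 -0.1 0 0 1" --pt "0 0 0 0 0 0 1"

```text
time: 24.55
position: [0.5357, 0.2428, 0.1777]
tool_rot: [0.073, 1.568, -0.071]
ft_force: [-3.8, -2.5, 9.8]
grip_width: 0.174
```

Emit:
jog_arm --pt "0 0 0 0 0 0 2" --pt "0 0 0 0 0 0 3" --pt "0 0 0 0 0 0 4.5" --pt "0 0 0 0 0 0 4.5" --pt "0 0 0 0 0 0 4.5" --pt "0 0 0 -2 0 0 4.5" --pt "0 0 0 -4 0 0 4.5" --pt "0 0 0 -5 0 0 4.5" --pt "0 0 0 -3 0 0 4.5"

```text
time: 25.68
position: [0.5357, 0.2427, 0.3182]
tool_rot: [0.073, 1.567, -0.071]
ft_force: [0.7, 1.0, -0.5]
grip_width: 0.515
```

Emit:
jog_arm --pt "0 0 0 0 -4 0 4.5" --pt "0 0 0 0 -6 0 4.5" --pt "0 0 0 0 -6 0 4.5" --pt "0 0 0 0 -6 0 4.5" --pt "0 0 0 0 -4 0 4.5" --pt "0 0 0 0 0 0 4.5"

```text
time: 26.42
position: [0.5109, -0.0208, 0.316]
tool_rot: [0.078, 1.568, -0.077]
ft_force: [-0.7, -0.2, -0.1]
grip_width: 0.518
```

Run:
```python
from h import *
im,d=grab('top','t5');im2,d2=grab('side','s6');st()
cv2.imwrite('pics/c10.png',np.hstack([cv2.resize(im[160:240,210:290,::-1],(400,400)),cv2.resize(im2[130:220,245:335,::-1],(400,400))]))
P=cloud('top',d);p=P[160:240,210:290].reshape(-1,3);c=[.5357,.242];rr=np.hypot(p[:,0]-c[0],p[:,1]-c[1]);a=np.degrees(np.arctan2(p[:,1]-c[1],p[:,0]-c[0]))
k=(rr>.058)&(rr<.074)&(p[:,2]>.12);q=p[k]
A=np.c_[q[:,:2]-c,np.ones(len(q))];print('flange top plane slope,z (expect .144)',np.linalg.lstsq(A,q[:,2],rcond=None)[0])
for n,f in(('top0','t0'),): pass
D=np.load('pics/t0.npz')['d'];k0=(D>0)&(d>0);df=abs(D-d)>.02
cv2.imwrite('pics/diff.png',(df*255).astype(np.uint8)); cv2.imwrite('pics/all.png',im[:,:,::-1])
```

```text
t 26.525 pos [ 0.5113 -0.016   0.3155] F [ 0.27 -0.16 -0.06] T [-0.09  0.09 -0.03] grip mm 44.9 q [-0.79 -0.03  0.76  1.69  0.02  1.47 -0.12]
tilt y,z comp down: [ 4.0e-04  1.1e-03 -1.0e+00] jaw az -5.27
flange top plane slope,z (expect .144) [ 0.00172276 -0.00592804  0.14502834]
```

View pics/c10.png

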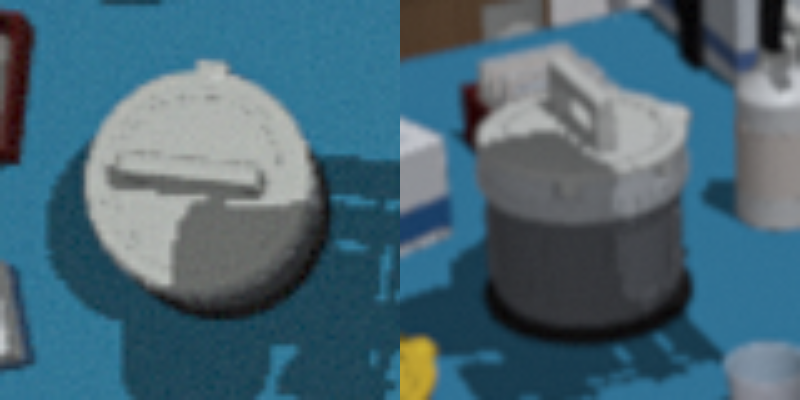

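View pics/all.png

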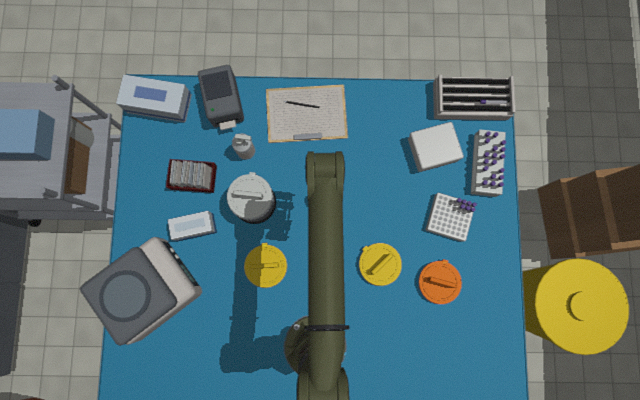

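The pictures show the lid seated on the canister at top (251,198), tab towards +x, with no visible gap. The bystanders are at their original pixels; the arm hides only the cup and short pot, which the gripper never came near. Handing in.

Run:
```python
from bench import close_job
print(close_job())
```

```text
the job is handed in; nothing more can be done
None
```

The tall pot is packed in the canister and the lid is keyed and pressed home; I handed the job in at about 26.5 s.

- **Pot:** I lowered it until it touched the foam floor (about 6 N), then released it. A picture before the lid went on showed it standing upright inside.
- **Lid:**
  - It landed on the rim about 16° short of the notch. I turned it until the gripper carried its weight again, and it dropped onto the sealing ring.
  - Pressing with about 22 N at the wrist drove it 4.1 mm further to a hard stop, which matches the expected 4 mm.

**Last checks:**
- **Seating:** The flange top measured 145 mm high against an expected 144 mm. The fitted plane showed a slope of about 0.9 mm across the lid, which I put down to camera noise. No gap was visible in either view.
- **Gripper:** It was clear of everything, with wrist force near zero.
- **Other things on the table:** Those in view had not moved. In the final top picture the arm hid the cup and the short pot, so I could not recheck those two there. The gripper never came near them.
- **Notch angle:** The top camera put it at −5° to −6°. A fit from the side camera gave +11.7°, which I discarded as poor. The lid dropped in at −5°, agreeing with the top view.

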